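# Roll a bar into a V-cradle and push it home

### The arm

A 6-joint arm with a two-finger parallel gripper is mounted at the origin on a cart in front of the work surface, level with it; the furniture and walls round the work are solid. World frame = base frame: x ahead of the robot, y to its left, z up, the work surface at z = 0. Lengths are in m, angles in rad, forces in N, time in s.
With the tool pointing down it reaches from about 0.35 to 0.85 m from the base axis. Payload 8.1 kg.
Tool frame: the origin (TCP) lies midway between the tips of the shut fingers; the grasp point (between the pads) lies 19 mm behind it; z points along the fingers, y is the line along which they close (so a half turn about z gives the same grasp; the last joint's range is limited). The gripper opens to 93 mm and grips with 3 to 60 N. Pads are 15 mm wide; open, the fingers measure 128 mm over their backs; the gripper's body (75 mm by 188 mm) begins 65 mm behind the grasp point.
Start: joints at [-1.265, 0.13, 1.488, -0, 1.523, -0.085], TCP at [0.229, -0.555, 0.219] pointing down, gripper open.
Joint ranges: [-2.96, 2.96], [-0.89, 2.26], [0.02, 2.5], [-1.34, 4.48], [0, 2.73], [-2.66, 2.66]. Speed limits (rad/s): [2.39, 2.39, 2.79, 3.14, 3.14, 3.14].

### API

Orientations are given as a rotation vector (axis times angle).
In Python, from plant import read_state, read_camera, get_calibration, close_job gives the robot as it stands.
- The arm moves only by the shell command python3 -m crank 'ROWS' [FORCE]. ROWS is JSON, a list that holds one entry, the list of rows, each a list of 7 numbers: the gripper's target within -1 to 1 (fully open at 1, half-way at 0, shut at -1), then the shift along the tool's x, y, z as a fraction of full scale, then the turn, a rotation vector about the tool's x, y, z as a fraction of full scale. In form: [[[grip, x, y, z, rx, ry, rz], ...]]. A call has exactly 5 rows; each row is the pose to reach, as a shift and turn from the pose commanded when the call began, along the tool's axes at that moment; what a row does not reach only later rows make up. Full scale, the value 1, is 0.5 m for a shift and 90 degrees for a turn. A row lasts 1/8 s, in which the tool goes at most 62.5 mm and 10.7 degrees, less where a joint would pass 70% of its speed; a pose out of reach is approached as far as the arm can. A call with a number of a shift or a turn outside -1 to 1 is refused whole. A call with a gripper value outside its range is refused whole. The fingers move at their own pace and stop on an object; FORCE is the grip in N (left out, the last holds). Time passes only in rows, so rows that repeat a pose let the fingers close, or fill a call up. It gives the time, the measured TCP pose, the force, the opening and the grip force at its end, in the units of the state.
- read_state(): the state, without advancing time (a new reading comes with each control period).
- read_camera(name): name is "scene" or "top"; returns the picture (480x640x3 uint8, red, green, blue); there is no depth.
- get_calibration(name): a dict with "fx", "fy", "cx", "cy" (pixels), "dist_coeffs" ([k1, k2, p1, p2, k3] as OpenCV has them; the pictures are not rectified), "eye" and "orientation" of the camera in the world. Camera axes: x right, y down, z forward; pixel columns grow to the right and rows downward; lengths in m; the calibration is good to about 2 mm. A picture is of the moment at which its call begins. get_calibration takes no time and is no camera call.
- close_job(): hands the job in; it is judged then, once.
The state is a dict: "t": time; "q": joint angles; "dq": joint speeds; "joint_torque": joint torques, N m; "tool_pos": TCP position; "orientation": TCP orientation; "force": force on the tool from outside, world axes, zero at the start; "wrist_torque": the same for the moment, N m; "opening": finger opening in m; "gripper_force": force on a finger pad.
Only numpy, scipy, OpenCV 4.12 (cv2) and the standard library are available. Lean on these libraries where they do the work, as an engineer would, in place of code of your own. Each camera call takes 0.05 s, during which the arm holds its last target. There are 200 camera calls.

### The job

Without gripping or lifting anything, roll the thicker metal bar along the bench by pushing its side with the fingertips, up the ramp and into the V-groove of the cradle. Then push it endwise along the groove until its other end rests against the upright stop plate, and leave it lying there. Leave the other small things on the bench where they are.

Things in the scene. Friction and masses are not known exactly. Their poses are not given: they have to be found in the camera images.
- bar: Thicker metal bar: plain round cylinder, 40 mm diameter, 140 mm long, 0.4 to 0.65 kg, lying in front of the ramp, parallel to the groove within 0.1 rad. Origin at its centre on its axis (20 mm above the bench at the start); y is its axis, x and z turn as it rolls. Smooth (friction about 0.3), rolls easily, coasts 1 to 2 cm after a slow push. Not to be lifted.
- cradle: Dark steel V-cradle fixed to the bench, 145 mm long (y = -95 to +50 mm in its frame). Origin on the bench below the axis of a seated bar; +x is the rolling direction, y runs along the groove, z up. V bottom 4 mm above the bench at x = +3 mm, near side sloping 30 degrees, far side 45 degrees up to a 30 mm high back (x = +29 to +39 mm).
- ramp_toe (a point): Middle of the ramp's lower edge on the bench, at x = -60, y = -22 mm in the cradle's frame; same axes. From here the ramp rises 15 degrees towards +x to a crest 12 mm high, x = -15 to -11 mm in the cradle's frame. On the crest the bar's axis is 32 mm above the bench.
- stop (a point): Point on the inner face of the bright upright stop plate (62 mm wide, 46 mm high) that closes the -y end of the groove, where the bar's end comes to rest: at x = 0, y = -85 mm in the cradle's frame, 29 mm above the bench; same axes. The groove's +y end is open.
- seat (a point): Where the bar's centre lies when it is home, in the V and against the stop plate: x = 0, y = -15 mm in the cradle's frame, 29 mm above the bench; same axes as the cradle. The bar's +y end then sticks out 5 mm past the cradle's open end; before it is pushed home it sticks out farther.
- thin_bar: Bystander: a thinner, shorter metal bar, 25 mm diameter, 100 mm long, lying apart on the left near the robot. Origin at its centre, y along it. Not to be moved.
- weighing_bottle: Bystander: low glass weighing bottle with lid, 36 mm diameter, 44 mm high, standing behind the cradle. Origin under its centre.
- cork: Bystander: brown cork bung, 26 mm diameter, 26 mm high, standing beside the bar's path, on the stop-plate side. Origin under its centre.
- marker: Bystander: black marker pen, 14 mm thick, 132 mm long, lying near the bench's front edge on the left. Origin under its centre.
- beaker: Bystander: small glass beaker, 52 mm diameter, 60 mm high, at the left. Origin under its centre.
- vial: Bystander: white vial with black cap, 36 mm diameter, 78 mm high, at the right. Origin under its centre.
Things that resemble listed ones, but are neither listed nor needed, are in the scene too. What is shaped like the bar but pink is not meant.

How it is judged:
By the outcome, as a careful person would: the job done as asked, in the order asked, and still so for the second after the job is handed in, with the robot touching nothing.
It also fails if it takes over 45 s, if anything falls off the work surface, if the arm or the gripper's body presses on something with over 40 N, if the wrist force passes 120 N, or if a joint passes its speed limit or range.

## Working session

There is one attempt and no reset: what is moved stays moved. The work goes in short steps, Python scripts to look and compute and a shell command to move; the robot and the scene stay as the last step left them, time stands still between calls to the robot, and variables do not carry over. Pictures are saved under pics/ and viewed, at most 10 in all, crops included, and the job is handed in when it is done.

```bash
mkdir -p pics
cat > h.py <<'E'
import numpy as np, cv2
from plant import *
from scipy.spatial.transform import Rotation as R
def cam(n):
    c=get_calibration(n);K=np.array([[c['fx'],0,c['cx']],[0,c['fy'],c['cy']],[0,0,1]],float)
    o=np.array(c['orientation'],float);M=R.from_rotvec(o).as_matrix() if o.size==3 else (o if o.size==9 else R.from_quat(o).as_matrix())
    return K,np.array(c['dist_coeffs'],float),np.array(c['eye']),M.reshape(3,3)
def ray(n,uv,z):
    K,d,e,M=cam(n);p=cv2.undistortPoints(np.array(uv,float).reshape(-1,1,2),K,d).reshape(-1,2)
    v=np.c_[p,np.ones(len(p))]@M.T
    return e+v*((z-e[2])/v[:,2])[:,None]
def proj(n,P):
    K,d,e,M=cam(n);return cv2.projectPoints((np.array(P,float).reshape(-1,3)-e)@M,np.zeros(3),np.zeros(3),K,d)[0].reshape(-1,2)
def snap(n,f):
    im=read_camera(n);cv2.imwrite('pics/'+f,im[:,:,::-1]);return im
E
python3 - <<'E'
from h import *
for n in('top','scene'):snap(n,n+'0.png');print(get_calibration(n))
print(read_state())
E
```

```text
{'fx': 465.9401673366179, 'fy': 465.9401673366179, 'cx': 320.0731752755197, 'cy': 233.43342439599698, 'dist_coeffs': array([0.02657097, 0.        , 0.        , 0.        , 0.        ]), 'eye': array([0.30886123, 0.12996411, 1.21127764]), 'orientation': array([-2.09474089,  2.1014015 , -0.24295356])}
{'fx': 514.3368065139513, 'fy': 514.3368065139513, 'cx': 321.6911124017601, 'cy': 248.93601608662973, 'dist_coeffs': array([-0.01604183,  0.        ,  0.        ,  0.        ,  0.        ]), 'eye': array([-0.4568538 , -0.38455019,  1.16676273]), 'orientation': array([-2.0701935 ,  1.24085597, -0.53834716])}
{'t': 0.1, 'q': array([-1.26540731e+00,  1.31102205e-01,  1.48918791e+00, -2.28828278e-05,
        1.52300199e+00, -8.54145797e-02]), 'dq': array([-5.19481706e-05, -1.64830153e-03, -3.34472348e-03,  1.13571119e-03,
        7.14060254e-05,  9.61071723e-04]), 'joint_torque': array([ 1.84225964e-04, -5.61338961e+01, -4.93099165e+01,  7.70292641e-02,
        2.90281494e-02, -3.54107203e-05]), 'tool_pos': array([ 0.22840486, -0.55425687,  0.21767283]), 'orientation': array([-3.08015239e+00, -6.09648058e-01,  3.28526082e-04]), 'force': array([-0.27984098,  0.49986873, -0.03171317]), 'wrist_torque': array([ 0.04680695, -0.00075058,  0.0219792 ]), 'gripper_force': 0.0, 'opening': 0.09305682906517845}
```

View pics/top0.png

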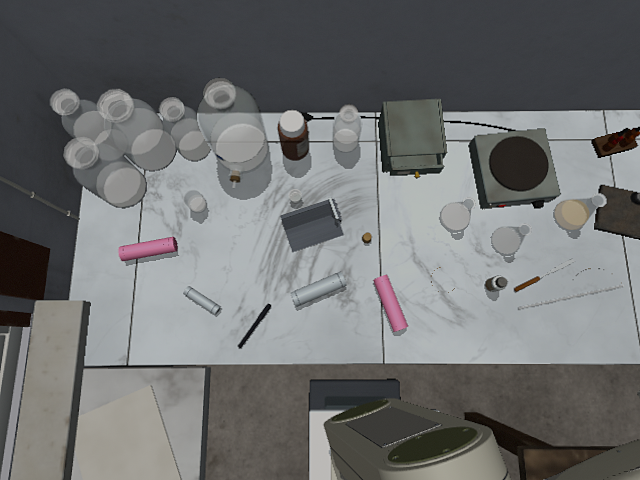

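View pics/scene0.png

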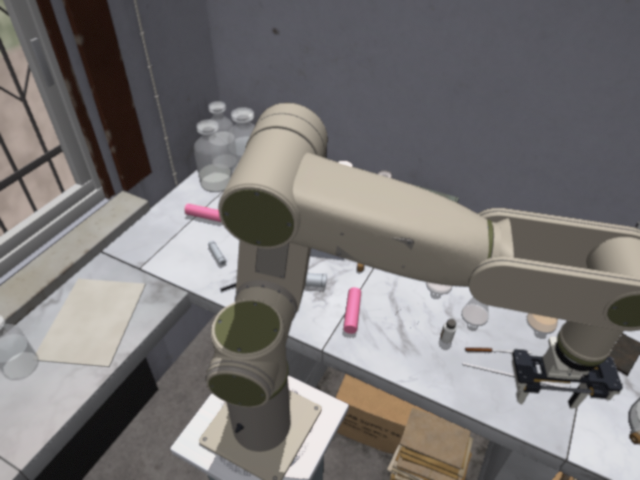

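The top view shows these bar-like things: thick grey bar at (319,289), thin grey bar at (202,301), pink cylinders at (148,248) and (391,303), black marker at (254,326). I choose the grey bar at (319,289), in front of the dark cradle (311,225). The stop plate is at (336,211) and the cork at (367,238). I'll check that with a close crop.

Run:
```python
from h import *
im=cv2.imread('pics/top0.png')
c=im[180:320,260:400];cv2.imwrite('pics/crop0.png',cv2.resize(c,None,fx=4.2,fy=4.2,interpolation=cv2.INTER_CUBIC))
hsv=cv2.cvtColor(im,cv2.COLOR_BGR2HSV)
m=(hsv[:,:,2]<120).astype(np.uint8);m[:190]=0;m[260:]=0;m[:,:265]=0;m[:,352:]=0
cs=sorted(cv2.findContours(m,0,1)[0],key=cv2.contourArea)[-1]
b=cv2.boxPoints(cv2.minAreaRect(cs));print('dark box',b.round(1).tolist(),ray('top',b,0.015).round(4).tolist())
print('up',proj('top',[[.6,.13,0],[.6,.13,.05]]))
print('start opening axis',R.from_rotvec(read_state()['orientation']).as_matrix().round(3).tolist())
```

```text
dark box [[276.0, 206.0], [331.5, 187.5], [347.0, 234.0], [291.5, 252.5]] [[0.667, 0.2486, 0.015], [0.7185, 0.0997, 0.015], [0.5894, 0.06, 0.015], [0.5402, 0.2058, 0.015]]
up [[320.43572243 231.50986404]
 [320.42030545 226.96172033]]
start opening axis [[0.925, 0.381, -0.001], [0.381, -0.925, 0.002], [0.0, -0.002, -1.0]]
```

View pics/crop0.png

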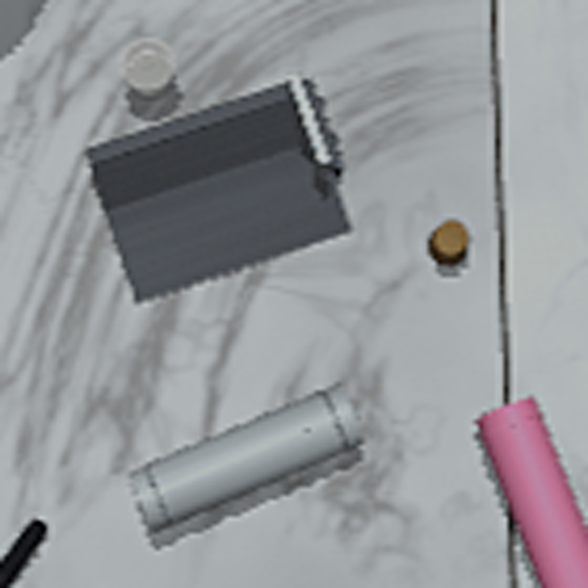

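The crop confirms the choice. It shows a plain grey cylinder with ends near crop (143,502) and (349,417). The ramp toe edge runs (136,301)–(352,230), the back's left top corner is at (88,152), and the stop plate's top runs (290,80)–(325,165). The cork is at (450,242) and the bottle at (150,65).

Run:
```python
from h import *
f=lambda p:np.array(p)/4.2+[260,180]-.4
im=cv2.imread('pics/top0.png')
L,Rr=ray('top',[f((136,301)),f((352,230))],0)
d=L-Rr;print('toe',L,Rr,np.linalg.norm(d))
y=d/np.linalg.norm(d);x=np.array([y[1],-y[0],0]);toe=(L+Rr)/2
O=toe+.06*x+.022*y;print('x axis',x,'yaw',np.arctan2(x[1],x[0]),'origin',O)
print('back corner pred',O+.039*x+.05*y,ray('top',[f((88,152))],.03))
P=ray('top',[f((290,80)),f((325,165))],.046);print('stop',P,(P-O)@np.c_[x,y])
# bar: bright mask relative
hsv=cv2.cvtColor(im,cv2.COLOR_BGR2HSV);print(hsv[289,305:335:10].tolist(),hsv[275,300:340:10].tolist())
e=ray('top',[f((143,502)),f((349,417))],.02);print('bar',e,np.linalg.norm(e[0]-e[1]),(e-O)@np.c_[x,y]);
b=e[0]-e[1];print('bar yaw',np.arctan2(-b[0],b[1]))
print('cork',(ray('top',[f((450,255))],.0)-O)@np.c_[x,y],'pink',(ray('top',[f((480,420))],.02)-O)@np.c_[x,y])
# overlay check
ov=cv2.resize(im[180:320,260:400],None,fx=4.2,fy=4.2,interpolation=cv2.INTER_CUBIC)
s=read_state();print(s['t'])
```

```text
toe [0.54646712 0.20549133 0.        ] [0.5919632  0.06869879 0.        ] 0.14415995388446248
x axis [0.94889416 0.31559448 0.        ] yaw 0.3210830834577538 origin [0.61920573 0.1769064  0.        ]
back corner pred [0.64043288 0.23665929 0.        ] [[0.63562972 0.23468285 0.03      ]]
stop [[0.67725845 0.10824265 0.046     ]
 [0.62240538 0.08706692 0.046     ]] [[ 0.03341598 -0.08347575]
 [-0.02531671 -0.08625795]]
[[101, 17, 162], [75, 11, 188], [99, 17, 152]] [[98, 11, 183], [75, 4, 129], [98, 11, 181], [100, 12, 130]]
bar [[0.41871581 0.19863096 0.02      ]
 [0.46993044 0.07325997 0.02      ]] 0.13542829137872625 [[-0.18338757  0.08388782]
 [-0.1743567  -0.05123903]]
bar yaw 0.3878163840552871
cork [[-0.09514229 -0.1475496 ]] pink [[-0.20154502 -0.12645462]]
0.1
```

```bash
python3 -m crank '[[[1,0.08,-0.05,0,0,0,0],[1,0.19,-0.12,0,0,0,0],[1,0.3,-0.19,0,0,0,0],[1,0.4,-0.26,0,0,0,0],[1,0.5,-0.32,0,0,0,0]]]'
python3 -m crank '[[[1,0.07,-0.08,0,0,0,0],[1,0.14,-0.16,0,0,0,0],[1,0.2,-0.24,0,0,0,0],[1,0.27,-0.32,0,0,0,0],[1,0.34,-0.4,0,0,0,0]]]'
python3 -m crank '[[[1,0,-0.1,0,0,0,0],[1,0,-0.2,0,0,0,0],[1,-0.01,-0.3,0,0,0,0],[1,-0.01,-0.38,0,0,0,0],[1,-0.01,-0.39,0,0,0,0]]]'
cat > st.py <<'E'
from h import *
s=read_state();p=s['tool_pos'];M=R.from_rotvec(s['orientation']).as_matrix()
O=np.array([.6192,.1769,0]);x=np.array([.9489,.3156,0]);y=np.array([-.3156,.9489,0])
print('t',round(s['t'],2),'tcp',p.round(4),'yaw',np.arctan2(M[1,0],M[0,0]).round(4),'cradle-frame',((p-O)@np.c_[x,y]).round(4),'F',(s['force']@np.c_[x,y,[0,0,1]]).round(2),'open',round(s['opening'],4))
E
cat > look.py <<'E'
import sys;from h import *
im=snap('top','t.png');c=im[180:320,250:400];cv2.imwrite('pics/'+sys.argv[1],cv2.resize(c,None,fx=4.2,fy=4.2,interpolation=cv2.INTER_CUBIC)[:,:,::-1])
E
python3 st.py
```

```text
t: 0.72
tool_pos: [0.3993, -0.3096, 0.2183]
orientation: [-3.082, -0.609, 0.0]
force: [0.9, -0.4, -0.1]
opening: 0.0931
gripper_force: 0.0
t: 1.35
tool_pos: [0.4798, -0.0602, 0.2184]
orientation: [-3.082, -0.61, 0.0]
force: [0.9, -0.7, 0.1]
opening: 0.0932
gripper_force: 0.0
t: 1.98
tool_pos: [0.3998, 0.1183, 0.2184]
orientation: [-3.08, -0.615, 0.0]
force: [0.0, 0.1, 0.1]
opening: 0.093
gripper_force: 0.0
t 1.98 tcp [0.3998 0.1183 0.2184] yaw 0.3942 cradle-frame [-0.2267  0.0136] F [0.06 0.08 0.12] open 0.093
```

```bash
python3 -m crank '[[[1,-0.02,0,0.1,0,0,0],[1,-0.02,0,0.2,0,0,0],[1,-0.02,0,0.3,0,0,0],[1,-0.02,0,0.37,0,0,0],[1,-0.02,0,0.404,0,0,0]]]'
python3 st.py; python3 look.py a.png
```

```text
t: 2.6
tool_pos: [0.3899, 0.1115, 0.014]
orientation: [3.082, 0.609, -0.006]
force: [0.7, 0.3, 0.2]
opening: 0.093
gripper_force: 0.0
t 2.6 tcp [0.3899 0.1115 0.014 ] yaw 0.3902 cradle-frame [-0.2382  0.0103] F [0.73 0.08 0.2 ] open 0.093
```

View pics/a.png

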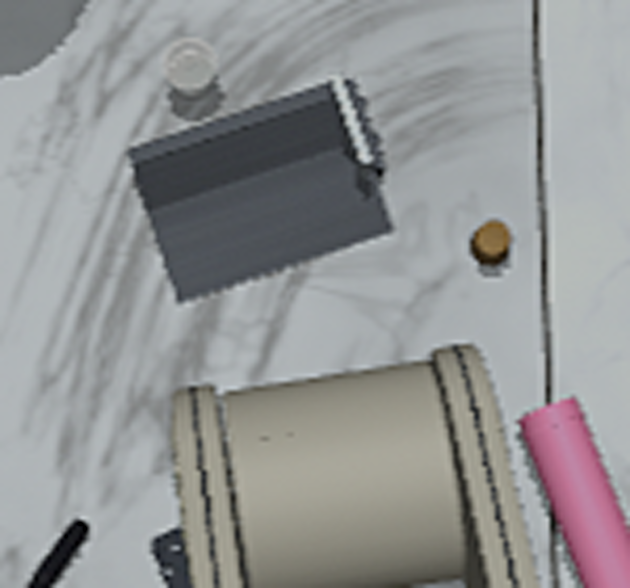

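The arm hides the bar and fingers (cradle and cork visible at (260,190) and (490,242)). Pushing slowly while watching forces.

```bash
python3 -m crank '[[[1,0.01,0,0,0,0,0],[1,0.02,0,0,0,0,0],[1,0.03,0,0,0,0,0],[1,0.04,0,0,0,0,0],[1,0.05,0,0,0,0,0]]]' | grep -E 'pos|force'
python3 -m crank '[[[1,0.01,0,0,0,0,0],[1,0.02,0,0,0,0,0],[1,0.03,0,0,0,0,0],[1,0.04,0,0,0,0,0],[1,0.05,0,0,0,0,0]]]' | grep -E 'pos|force'
python3 -m crank '[[[1,0.01,0,0,0,0,0.003],[1,0.02,0,0,0,0,0.006],[1,0.03,0,0,0,0,0.009],[1,0.04,0,0,0,0,0.012],[1,0.05,0,0,0,0,0.015]]]' | grep -E 'pos|force'
python3 -m crank '[[[1,0.01,0,0,0,0,0.003],[1,0.02,0,0,0,0,0.006],[1,0.03,0,0,0,0,0.009],[1,0.04,0,0,0,0,0.012],[1,0.05,0,0,0,0,0.015]]]' | grep -E 'pos|force'
python3 st.py; python3 look.py b.png
```

```text
tool_pos: [0.4153, 0.1224, 0.0169]
force: [-0.5, -0.3, -0.0]
gripper_force: 0.0
tool_pos: [0.4381, 0.1318, 0.0166]
force: [-0.2, -0.4, 0.3]
gripper_force: 0.2
tool_pos: [0.4613, 0.1414, 0.0166]
force: [-0.4, -0.6, 0.7]
gripper_force: 0.1
tool_pos: [0.4846, 0.1503, 0.0166]
force: [0.2, -0.1, -0.1]
gripper_force: 0.2
t 5.15 tcp [0.4846 0.1503 0.0166] yaw 0.3433 cradle-frame [-0.1361  0.0173] F [ 0.17 -0.18 -0.06] open 0.0931
```

View pics/b.png

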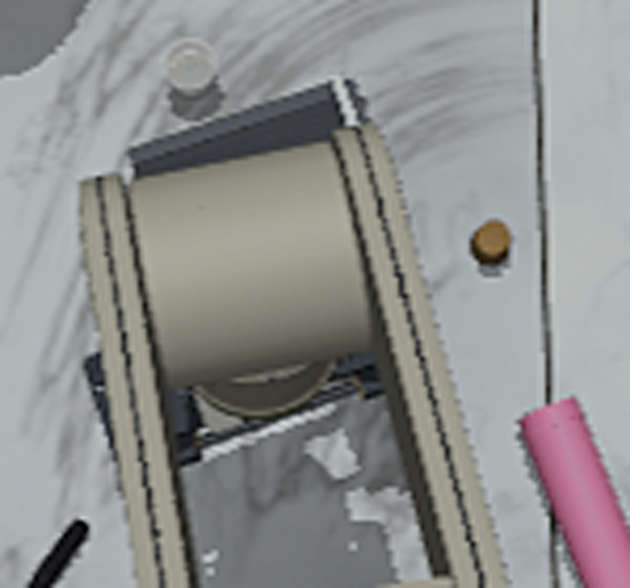

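The bar is under the gripper and isn't visible behind it, so I'll keep pushing up the ramp.

```bash
python3 -m crank '[[[1,0.01,0,0,0,0,0.003],[1,0.02,0,0,0,0,0.006],[1,0.03,0,0,0,0,0.009],[1,0.04,0,0,0,0,0.012],[1,0.05,0,0,0,0,0.014]]]' | grep -E 'pos|force'
python3 -m crank '[[[1,0.01,0,-0.002,0,0,0],[1,0.02,0,-0.004,0,0,0],[1,0.03,0,-0.006,0,0,0],[1,0.04,0,-0.008,0,0,0],[1,0.05,0,-0.01,0,0,0]]]' | grep -E 'pos|force'
python3 -m crank '[[[1,0.01,0,0,0,0,0],[1,0.02,0,0,0,0,0],[1,0.03,0,0,0,0,0],[1,0.038,0,0,0,0,0],[1,0.044,0,0,0,0,0]]]' | grep -E 'pos|force'
python3 st.py
```

```text
tool_pos: [0.5082, 0.1587, 0.0166]
force: [0.5, -0.2, 0.2]
gripper_force: 0.2
tool_pos: [0.5306, 0.1662, 0.0213]
force: [-5.7, -2.2, 3.5]
gripper_force: 3.2
tool_pos: [0.5516, 0.1732, 0.0213]
force: [-5.7, -2.0, 3.4]
gripper_force: 3.2
t 7.08 tcp [0.5516 0.1732 0.0213] yaw 0.3216 cradle-frame [-0.0653  0.0178] F [-6.01 -0.14  3.41] open 0.0929
```

```bash
python3 -m crank '[[[1,0.007,0,-0.001,0,0,0],[1,0.014,0,-0.002,0,0,0],[1,0.021,0,-0.004,0,0,0],[1,0.028,0,-0.005,0,0,0],[1,0.034,0,-0.006,0,0,0]]]' | grep -E 'pos|force'
python3 -m crank '[[[1,0.005,0,0,0,0,0],[1,0.01,0,0,0,0,0],[1,0.015,0,0,0,0,0],[1,0.02,0,0,0,0,0],[1,0.024,0,0,0,0,0]]]' | grep -E 'pos|force'
python3 st.py
```

```text
tool_pos: [0.5683, 0.1787, 0.0244]
force: [-1.1, -0.6, 0.9]
gripper_force: 1.1
tool_pos: [0.5802, 0.1827, 0.0247]
force: [-0.4, 0.4, 0.3]
gripper_force: 0.0
t 8.32 tcp [0.5802 0.1827 0.0247] yaw 0.3216 cradle-frame [-0.0352  0.0178] F [-0.26  0.46  0.28] open 0.0932
```

```bash
python3 -m crank '[[[1,-0.04,0,0,0,0,0],[1,-0.08,0,-0.05,0,0,0],[1,-0.1,0,-0.15,0,0,0],[1,-0.15,0,-0.25,0,0,0],[1,-0.2,0,-0.3,0,0,0]]]' | grep -E 'pos|force'
python3 -m crank '[[[-1,-0.05,-0.1,0,0,0,0],[-1,-0.1,-0.2,0,0,0,0],[-1,-0.1,-0.3,0,0,0,0],[-1,-0.1,-0.4,0,0,0,0],[-1,-0.1,-0.46,0,0,0,0]]]'  | grep -E 'pos|force'
python3 st.py;python3 look.py c.png
```

```text
tool_pos: [0.486, 0.1512, 0.1782]
force: [0.8, -0.5, -0.7]
gripper_force: 0.0
tool_pos: [0.3639, 0.3555, 0.1749]
force: [0.3, -0.4, -0.1]
gripper_force: 0.0
t 9.57 tcp [0.3639 0.3555 0.1749] yaw 0.3233 cradle-frame [-0.1859  0.25  ] F [ 0.21 -0.45 -0.11] open 0.0478
```

View pics/c.png

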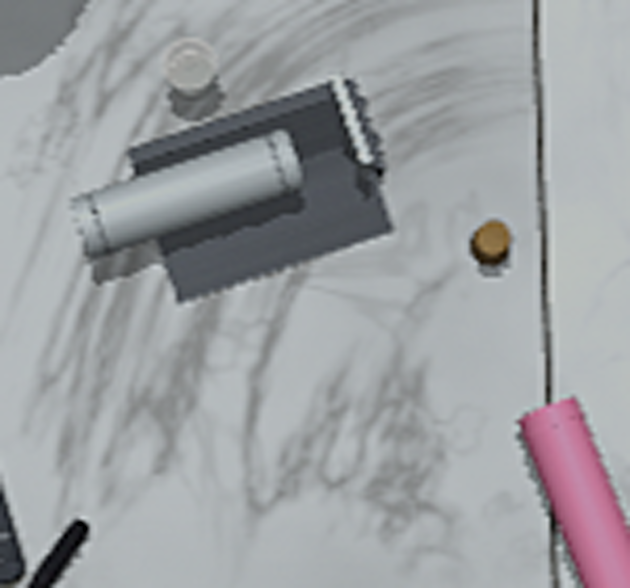

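The bar lies in the V. Its left end is near crop (82,230) and its right end near (288,160), short of the stop plate at (350,120).

Run:
```python
from h import *
f=lambda p:np.array(p)/4.2+[250,180]-.4
O=np.array([.6192,.1769,0]);x=np.array([.9489,.3156,0]);y=np.array([-.3156,.9489,0])
e=ray('top',[f((82,230)),f((288,160))],.029);q=(e-O)@np.c_[x,y];print(q,q.mean(0))
s=read_state();M=R.from_rotvec(s['orientation']).as_matrix()
end=q[:,1].mean()+.07;T=O+x*q[:,0].mean()+y*(end+.0175+.03)+[0,0,.018]
print('end',end,'move frac',M.T@(T-s['tool_pos'])/.5)
```

```text
[[-0.00426022  0.09290994]
 [-0.00234533 -0.04250101]] [-0.00330277  0.02520447]
end 0.09520446737624731 move frac [0.36486849 0.22123401 0.31335547]
```

```bash
python3 -m crank '[[[-1,0.1,0.06,0,0,0,0],[-1,0.2,0.12,0,0,0,0],[-1,0.3,0.18,0,0,0,0],[-1,0.35,0.21,0,0,0,0],[-1,0.368,0.221,0,0,0,0]]]' | grep -E 'pos|force|open'
python3 -m crank '[[[-1,0,0,0.08,0,0,0],[-1,0,0,0.16,0,0,0],[-1,0,0,0.24,0,0,0],[-1,0,0,0.3,0,0,0],[-1,0,0,0.313,0,0,0]]]' | grep -E 'pos|force|open'
python3 -m crank '[[[-1,0,0.008,0,0,0,0],[-1,0,0.016,0,0,0,0],[-1,0,0.024,0,0,0,0],[-1,0,0.032,0,0,0,0],[-1,0,0.04,0,0,0,0]]]' | grep -E 'pos|force|open'
python3 st.py
```

```text
tool_pos: [0.5757, 0.3058, 0.1741]
force: [-0.2, 0.1, 0.1]
opening: 0.0004
gripper_force: 0.0
tool_pos: [0.5715, 0.3064, 0.0155]
force: [-1.0, 0.5, 0.8]
opening: 0.0004
gripper_force: 0.0
tool_pos: [0.581, 0.2875, 0.0185]
force: [-1.1, 0.2, 0.2]
opening: 0.0003
gripper_force: 0.0
t 11.5 tcp [0.581  0.2875 0.0185] yaw 0.3215 cradle-frame [-0.0013  0.117 ] F [-1.01  0.49  0.18] open 0.0003
```

```bash
for i in 1; do python3 -m crank '[[[-1,0,0.007,0,0,0,0],[-1,0,0.014,0,0,0,0],[-1,0,0.021,0,0,0,0],[-1,0,0.028,0,0,0,0],[-1,0,0.035,0,0,0,0]]]' >/dev/null; python3 st.py; done
python3 -m crank '[[[-1,0,0.007,0,0,0,0],[-1,0,0.014,0,0,0,0],[-1,0,0.021,0,0,0,0],[-1,0,0.028,0,0,0,0],[-1,0,0.034,0,0,0,0]]]' >/dev/null; python3 st.py;python3 look.py d.png
```

```text
t 12.12 tcp [0.5862 0.2713 0.0181] yaw 0.3219 cradle-frame [-0.0015  0.1   ] F [ 0.02  2.34 -0.49] open 0.001
t 12.75 tcp [0.5917 0.2548 0.0181] yaw 0.3216 cradle-frame [-0.0015  0.0826] F [ 0.06  2.26 -1.05] open 0.0007
```

View pics/d.png

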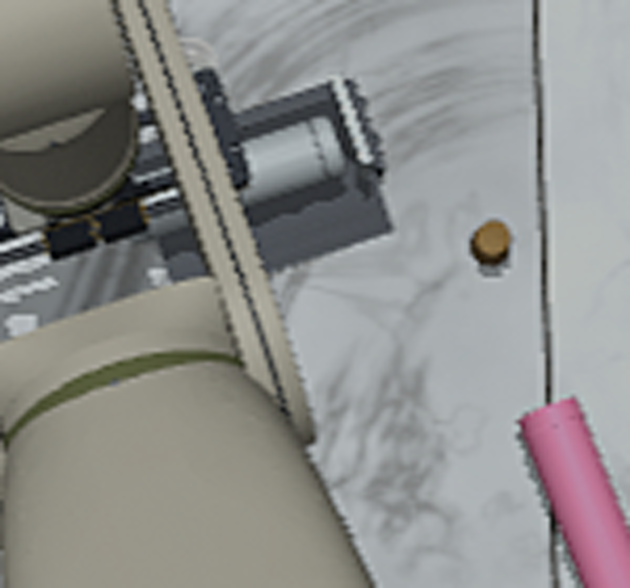

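The bar's right end is near (335,145), with about 10 mm to go to the plate. I'll push slowly until the force rises.

```bash
python3 -m crank '[[[-1,0,0.003,0,0,0,0],[-1,0,0.006,0,0,0,0],[-1,0,0.009,0,0,0,0],[-1,0,0.012,0,0,0,0],[-1,0,0.014,0,0,0,0]]]' >/dev/null; python3 st.py
python3 -m crank '[[[-1,0,0.001,0,0,0,0],[-1,0,0.002,0,0,0,0],[-1,0,0.003,0,0,0,0],[-1,0,0.004,0,0,0,0],[-1,0,0.005,0,0,0,0]]]' >/dev/null; python3 st.py
```

```text
t 13.43 tcp [0.5939 0.2484 0.0181] yaw 0.3217 cradle-frame [-0.0015  0.0758] F [0.24 3.16 0.03] open 0.0004
t 14.05 tcp [0.5947 0.2461 0.0182] yaw 0.3217 cradle-frame [-0.0014  0.0734] F [0.14 2.76 0.5 ] open 0.0003
```

```bash
python3 -m crank '[[[-1,0,0.001,0,0,0,0],[-1,0,0.002,0,0,0,0],[-1,0,0.003,0,0,0,0],[-1,0,0.004,0,0,0,0],[-1,0,0.005,0,0,0,0]]]' >/dev/null; python3 st.py
```

```text
t 14.68 tcp [0.595  0.2451 0.0182] yaw 0.322 cradle-frame [-0.0014  0.0723] F [ 0.39 11.05  0.71] open 0.0008
```

The force rose to 11 N at the predicted place, so the bar is home. Backing off and checking.

```bash
python3 -m crank '[[[-1,0,-0.02,0,0,0,0],[-1,0,-0.06,0,0,0,0],[-1,0,-0.1,-0.06,0,0,0],[-1,0,-0.1,-0.18,0,0,0],[-1,0,-0.1,-0.3,0,0,0]]]' | grep pos
python3 -m crank '[[[-1,-0.1,-0.06,0,0,0,0],[-1,-0.2,-0.12,0,0,0,0],[-1,-0.3,-0.18,0,0,0,0],[-1,-0.36,-0.24,0,0,0,0],[-1,-0.37,-0.26,0,0,0,0]]]' | grep pos
python3 st.py;python3 look.py e.png
```

```text
tool_pos: [0.5785, 0.2921, 0.1691]
tool_pos: [0.3607, 0.3573, 0.1684]
t 15.93 tcp [0.3607 0.3573 0.1684] yaw 0.3245 cradle-frame [-0.1883  0.2528] F [-0.52  0.25 -0.78] open 0.0004
```

View pics/e.png

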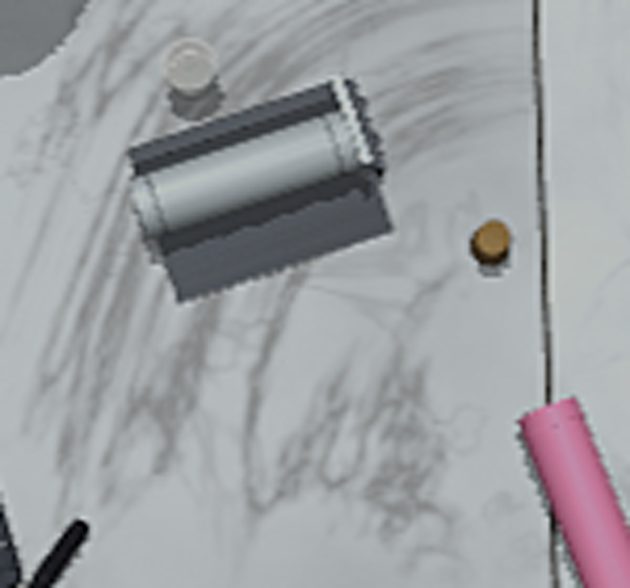

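View pics/t.png

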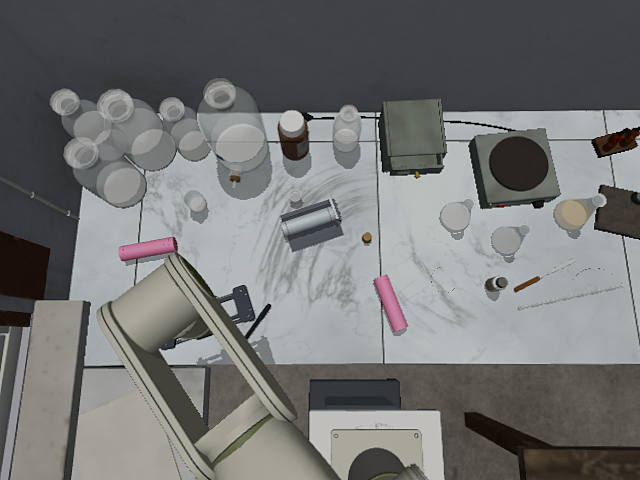

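The bar lies in the V with its right end at the plate (345,140). The bystanders I can see, such as the cork at (367,238) and the bottle at (295,197), haven't moved. The gripper is clear, 0.17 m above the bench.

```bash
python3 -c "
from plant import *
print(close_job())"
```

```text
the job is handed in; nothing more can be done
None
```

The thicker bar was rolled up the ramp into the V-groove and pushed endwise until it met the stop plate, and the job was handed in at about 16 s; the last picture shows it lying there with the gripper clear, and I saw no bystander out of place, though the arm hid the thin bar in that view.

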